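Set the cam guide of a carver's sizing jig with a gauge block

ROBOT

A 7-joint arm with a two-finger parallel gripper is mounted at the origin on the work surface. World frame = base frame: x ahead of the robot, y to its left, z up, the work surface at z = 0. Lengths are in m, angles in rad, forces in N, time in s.
With the tool pointing down it reaches from about 0.4 to 0.85 m from the base axis. Payload 10.4 kg.
Tool frame: the origin (TCP) lies at the very end of the fingers, on their centre line; the grasp point (between the pads) lies 19 mm behind it (hold_point_z is the distance from the TCP to the grasp point, in m); z points along the fingers, y is the line along which they close (so a half turn about z gives the same grasp; the last joint's range is limited). The gripper opens to 85 mm and grips with 20 to 120 N. Pads are 22 mm wide; open, the fingers measure 114 mm over their backs; the gripper's body (76 mm by 85 mm) begins 54 mm behind the grasp point. The pads swing forward as they close: fully open they stand 13 mm farther back than shut.
Start: joints at [-1.299, 0.332, -0.065, 1.46, 0.022, 1.35, -0.088], TCP at [0.182, 0.598, 0.192] pointing down, gripper open.
Joint ranges: [-2.6, 2.6], [-0.5, 2.12], [-1.47, 1.34], [0.16, 2.42], [-1.27, 4.41], [0.06, 2.06], [-2.6, 2.6]. Speed limits (rad/s): [2.22, 2.22, 2.79, 2.79, 3.14, 3.14, 3.14].

INTERFACE

Orientations are given as [roll, pitch, yaw] about the fixed x, y, z axes, in that order (R = Rz(yaw) Ry(pitch) Rx(roll)).
In Python, from plant import * gives the robot as it stands. The module is installed in compiled form; this text tells all that it offers. Calls block until the motion is done:
- goto(position, orientation): joint-space move of the TCP to a pose.
- move_linear(position, rate=0.15, orientation=None): straight line of the TCP; orientation=None keeps the orientation; rate is the mean speed in m/s.
- move_j(angles): joint-space move.
- gripper_to(opening): finger opening in m; the grip force is fixed at half the most; returns when the fingers have stopped.
- dwell(seconds).
- inverse_kinematics(position, orientation): joint angles nearest the present ones, or None.
- state(): the state.
- get_image(name): name is "scene" or "side" or "wrist"; returns the picture (480x640x3 uint8, blue, green, red); there is no depth.
- camera_params(name): a dict with "vertical_fov" (degrees; the focal length in pixels is half the picture's height over the tangent of half this angle, whatever the lens; pixels are square), "cx", "cy" (the principal point, pixels), "dist_coeffs" ([k1, k2, p1, p2, k3] as OpenCV has them; the pictures are not rectified), "rvec" (rotation vector, rad) and "tvec" (3), from world to camera coordinates, as OpenCV has them. Camera axes: x right, y down, z forward; pixel columns grow to the right and rows downward; lengths in m; the calibration is good to about 2 mm. A picture is of the moment at which its call begins: read the wrist's pose just before it. camera_params takes no time and is no camera call; for the wrist camera it gives the pose at the moment of the call.
A pose or a line that the arm cannot do raises PlanningError and nothing moves.
- hand_in(): hands the job in; it is judged then, once.
Trained networks look in the newest picture that a camera, given by its name, has taken for a name from the list of things; names that differ only in an ending like _2 or _b are one class to them, and where a whole thing is asked for, a point or a joint stands for the part that bears it (a point fixed in the world has none). Each returns a list of dicts, best first, with "p" (0 to 1); they miss things now and then, are a little off and sometimes report something else, mostly with a low value. They report only what shows in the picture. A call takes as long as a camera call. They do not tell look-alikes from the thing itself.
- cut_out(camera, label): "region" (480x640 bool, what is visible of it) and "extent" ([left, top, width, height] in pixels, round what is visible of it).
The state is a dict: "time_s": time; "joint_pos": joint angles; "dq": joint speeds; "joint_torque": joint torques, N m; "ee_pos": TCP position; "eef_rot": TCP orientation; "contact_force": force on the tool from outside, world axes, zero at the start; "wrist_torque": the same for the moment, N m; "gripper_width": finger opening in m; "grip_force": force on a finger pad.
Only numpy, scipy, OpenCV 4.12 (cv2) and the standard library are available. Lean on these libraries where they do the work, as an engineer would, in place of code of your own. Each camera call takes 0.05 s, during which the arm holds its last target. There are 200 camera calls.

TASK

Lay the gauge block flat on the sizing jig's board, in the gap between the eccentric disc and the straight fence, and turn the disc clockwise by its lever knob until the disc just comes up to the block, leaving no more than 2 mm of play. Then, keeping the block down on the board, slide it along the fence out of the gap until it reaches the end stop, and leave it there, without changing the gap you have set. Leave the figure and the two dark blanks alone.

Things in the scene. Friction and masses are not known exactly. Their poses are not given: they have to be found in the camera images.
- jig: Fixed grey-painted board, 16 mm thick. Origin on the disc's vertical pivot axis, at bench level; the board spans x -55..130, y -155..175 mm in its frame. Its y axis runs along the channel, from the open end (-y) to the end stop (+y): a dark steel block, x 30..75 mm, 24 mm tall on the board, its face at y = 150 mm. Its x axis points from the pivot square to the fence.
- fence: Straight dark wood fence fixed on the board, 320 mm long, 30 mm thick, 26 mm tall above the board, along the jig's y. Origin at the foot of its guiding face (toward the disc), half-way along, on the board's top; x points away from the disc. The face is 68 to 76 mm from the pivot, differently each time, so the right turn of the disc differs too.
- cam (a joint): Turn of disc and lever, rad, 0 to 2.2, growing clockwise from above; stays where left (friction 0.2 N m). Bearings from jig x toward jig y: disc centre (14 mm off the pivot) at 175 deg minus the turn, lever at 235 deg minus the turn. Gap = fence face to disc rim: about widest at 0, narrows clockwise, reaches the block at a turn of about 1.2 to 1.8, closing 14 mm per rad there.
- cam_center (a point): Centre of the eccentric disc, half-way up, 28 mm above the bench: a flat dark wood disc, radius 36 mm, 24 mm thick, lying on the board.
- lever_knob (a point): Middle of the upright round dark wood knob at the end of the steel lever: 26 mm in diameter, 60 mm tall, standing from 42 to 102 mm above the bench, 90 mm from the pivot axis; this point is 72 mm above the bench.
- gauge_center (a point): Centre (41 mm above the underside) of the loose gauge block, light wood, about 0.2 kg: a bar 110 mm long (own y), 36 mm wide (own x), 30 mm tall, with a grip fin on its middle, 40 mm long (y), 22 mm thick (x), 30 to 82 mm above the underside. Either end may go first. It starts on the bench at the robot's right.
- carving_blank: Bystander: loose stepped dark wood block, 85 x 150 x 60 mm; origin at its underside. To be left alone.
- round_blank: Bystander: loose dark wood disc, 90 mm in diameter, 30 mm tall; origin at its underside. To be left alone.
- figure: Bystander: loose carved wooden figure, 180 mm tall on a 70 x 80 mm foot; origin at its underside. To be left alone.
Mind the look-alikes: they are no part of the job. Leave any green or yellow look-alike of the part that bears gauge_center alone.

How it is judged:
By the outcome, as a careful person would: the job done as asked, in the order asked, and still so for the second after the job is handed in, with the robot touching nothing.
It also fails if it takes over 61 s, if anything falls off the work surface, if the arm or the gripper's body presses on something with over 40 N, if the wrist force passes 120 N, or if a joint passes its speed limit or range.

## Working session

There is one attempt and no reset: what is moved stays moved. The work goes in short steps, each a Python script; the robot and the scene stay as the last script left them, time stands still between calls to the robot, and variables do not carry over. Pictures are saved under pics/ and viewed, at most 13 in all, crops included, and the job is handed in when it is done.

```bash
mkdir -p pics; python3 - <<'E'
from plant import *
import cv2,numpy as np
s=state();print(s['time_s'],s['ee_pos'],s['eef_rot'],s['gripper_width'])
ims=[]
for c in("scene","side","wrist"):
    im=get_image(c);cv2.imwrite(f"pics/{c}0.png",im)
    p=camera_params(c);print(c,{k:np.round(v,4).tolist() for k,v in p.items()})
    for l in("jig","fence","cam","cam_center","lever_knob","gauge_center","figure","carving_blank","round_blank"):
        r=cut_out(c,l)
        for d in r[:3]:
            ys,xs=np.nonzero(d['region']);print(' ',l,round(d['p'],2),d['extent'],round(xs.mean(),1),round(ys.mean(),1))
print(state()['time_s'])
E
```

```text
0.0 [0.18149108 0.59762859 0.1912328 ] [-3.14021944e+00  9.16032595e-05  2.84685786e+00] 0.08494546873992714
scene {'vertical_fov': 51.9059, 'cx': 327.0573, 'cy': 245.8465, 'dist_coeffs': [-0.136, 0.0, 0.0, 0.0, 0.0], 'rvec': [0.7797, 2.6431, -1.005], 'tvec': [0.4551, -0.17, 1.5966]}
  jig 0.58 [258.3, 225.6, 125.9, 115.7] 327.0 281.6
  fence 0.76 [265.4, 244.3, 82.5, 84.9] 307.2 286.5
  cam 0.76 [322.2, 226.7, 20.7, 52.1] 335.9 258.2
  cam 0.73 [435.5, 312.5, 66.5, 69.6] 469.9 345.9
  cam_center 0.8 [323.1, 226.3, 26.2, 58.3] 336.0 257.3
  lever_knob 0.79 [323.6, 226.5, 24.2, 52.8] 336.0 258.1
  lever_knob 0.38 [386.2, 347.5, 45.4, 63.3] 409.1 377.8
  gauge_center 0.79 [316.7, 182.7, 23.2, 38.2] 329.0 201.0
  gauge_center 0.76 [255.7, 144.2, 26.1, 31.7] 266.6 159.7
  gauge_center 0.65 [270.6, 167.7, 32.1, 36.1] 283.3 187.2
  figure 0.94 [382.5, 346.1, 48.2, 61.8] 409.5 377.6
  carving_blank 0.58 [436.7, 313.6, 63.5, 67.9] 469.8 345.9
  carving_blank 0.39 [269.8, 171.8, 29.5, 32.9] 283.8 188.3
  round_blank 0.91 [227.3, 192.6, 29.4, 21.4] 241.3 204.4
side {'vertical_fov': 42.8268, 'c
[... 301 characters left out ...]
_center 0.7 [297.1, 229.0, 37.9, 29.9] 313.5 242.6
  lever_knob 0.64 [297.8, 232.1, 33.6, 25.4] 313.8 242.6
  gauge_center 0.94 [328.8, 370.5, 47.0, 51.9] 350.2 397.1
  gauge_center 0.88 [260.3, 331.3, 54.5, 44.3] 285.5 354.7
  gauge_center 0.68 [327.0, 316.9, 28.0, 50.1] 340.7 343.1
  figure 0.8 [284.6, 125.0, 32.6, 59.2] 302.4 159.4
  carving_blank 0.63 [228.4, 159.1, 29.8, 39.0] 242.3 178.5
  round_blank 0.98 [379.5, 321.8, 44.5, 35.3] 401.5 337.2
wrist {'vertical_fov': 69.025, 'cx': 322.2968, 'cy': 240.5634, 'dist_coeffs': [0.0122, 0.0, 0.0, 0.0, 0.0], 'rvec': [-2.3046, -1.7114, -0.2779], 'tvec': [-0.6253, -0.0415, 0.3793]}
  carving_blank 0.57 [201.1, 359.4, 106.5, 82.5] 255.5 397.0
1.5
```

View pics/scene0.png

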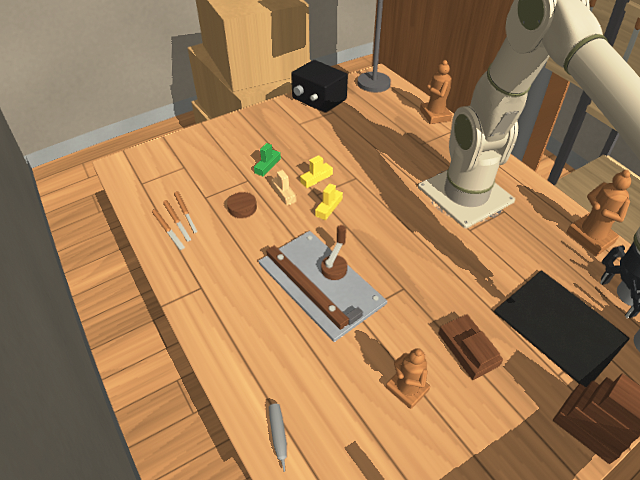

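View pics/side0.png

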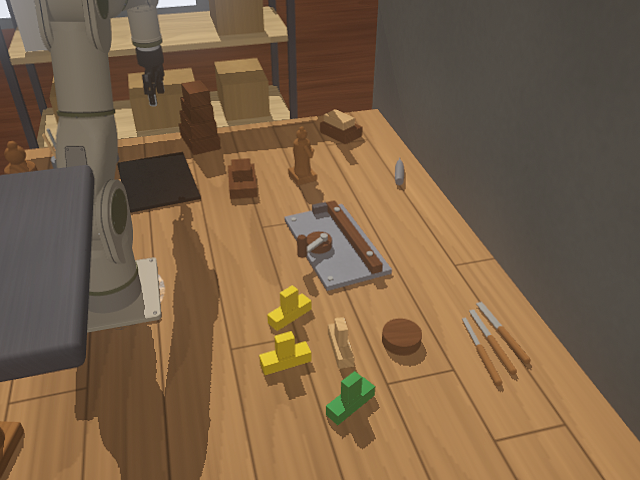

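The scene view shows the jig at about (325,285), with its end stop at (350,315) and knob at (341,234). The pale gauge block is at (285,187) in the scene view and (340,343) in the side view. The two yellow blocks and the green one are look-alikes.

```bash
cat > h.py <<'E'
from plant import *
import cv2,numpy as np
from scipy.spatial.transform import Rotation as R
def KD(p):
    f=240/np.tan(np.radians(p['vertical_fov'])/2)
    return np.array([[f,0,p['cx']],[0,f,p['cy']],[0,0,1.]]),np.array(p['dist_coeffs'],float)
def pt(p,uv,z):
    K,D=KD(p);u=cv2.undistortPoints(np.array(uv,float).reshape(-1,1,2),K,D).reshape(-1,2)
    Rm=cv2.Rodrigues(np.array(p['rvec'],float))[0];t=np.array(p['tvec'],float)
    c=-Rm.T@t;d=np.c_[u,np.ones(len(u))]@Rm
    return c+d*((z-c[2])/d[:,2])[:,None]
def px(p,X):
    K,D=KD(p);return cv2.projectPoints(np.array(X,float).reshape(-1,1,3),np.array(p['rvec'],float),np.array(p['tvec'],float),K,D)[0].reshape(-1,2)
E
python3 - <<'E'
from h import *
a,b=camera_params("scene"),camera_params("side");w=camera_params("wrist")
print('gauge',pt(a,[283.5,187.5],.03),pt(b,[340.7,343],.03))
print('knob',pt(a,[341,234],.075),pt(b,[302,244],.075))
print('jig',pt(a,[[258,262],[309,233],[386,300],[334,339]],.016).round(3).tolist())
print('jigside',pt(b,[[285,219],[333,289],[390,270]],.016).round(3).tolist())
print('other',pt(a,[[317,170],[329,202],[241,205],[266,160]],.03).round(3).tolist())
Rm=cv2.Rodrigues(w['rvec'])[0];c=-Rm.T@w['tvec'];print('wristcam',c,Rm.T, state()['ee_pos'],R.from_euler('xyz',state()['eef_rot']).as_matrix())
E
```

```text
gauge [[ 0.50298864 -0.31619348  0.03      ]] [[ 0.50104851 -0.33344654  0.03      ]]
knob [[ 0.4873408 -0.0150003  0.075    ]] [[ 0.48929896 -0.01846153  0.075     ]]
jig [[0.711, -0.097, 0.016], [0.532, -0.114, 0.016], [0.488, 0.201, 0.016], [0.669, 0.225, 0.016]]
jigside [[0.486, 0.182, 0.016], [0.538, -0.142, 0.016], [0.701, -0.11, 0.016]]
other [[0.367, -0.332, 0.03], [0.418, -0.181, 0.03], [0.653, -0.317, 0.03], [0.484, -0.471, 0.03]]
wristcam [0.10369507 0.62172051 0.37314095] [[ 2.89086656e-01  9.08211364e-01  3.02623569e-01]
 [ 9.57302895e-01 -2.74350805e-01 -9.11197149e-02]
 [ 2.69059287e-04  3.16043912e-01 -9.48744525e-01]] [0.18158252 0.59804971 0.19204884] [[-9.56862915e-01  2.90539776e-01  2.67697682e-05]
 [ 2.90539777e-01  9.56862912e-01  7.86399152e-05]
 [-2.76697499e-06  8.30253010e-05 -9.99999997e-01]]
```

```bash
python3 - <<'E'
from h import *
for psi in(1.7,-1.44):
  for P in([.6,.07,.28],[.5,-.31,.25],[.5,-.31,.06],[.62,.05,.07],[.5,.07,.07]):
    q=inverse_kinematics(P,[np.pi,0,psi]);print(psi,P,None if q is None else np.round(q,2))
psi=1.7 if inverse_kinematics([.6,.07,.28],[np.pi,0,1.7]) is not None else -1.44
goto([.58,.0,.26],[np.pi,0,psi]);dwell(.2);print(state()['time_s'])
p=camera_params("wrist");cv2.imwrite("pics/w1.png",get_image("wrist"));np.save("w1.npy",p,allow_pickle=True)
for l in("jig","fence","cam","lever_knob"):
    for d in cut_out("wrist",l)[:2]:
        np.save(f"w1_{l}.npy",d['region']) if d is not None else 0
        ys,xs=np.nonzero(d['region']);print(' ',l,round(d['p'],2),d['extent'],round(xs.mean(),1),round(ys.mean(),1))
goto([.5,-.25,.22],[np.pi,0,psi]);dwell(.2);print(state()['time_s'])
p=camera_params("wrist");cv2.imwrite("pics/w2.png",get_image("wrist"));np.save("w2.npy",p,allow_pickle=True)
for d in cut_out("wrist","gauge_center"):
    ys,xs=np.nonzero(d['region']);print(round(d['p'],2),d['extent'],round(xs.mean(),1),round(ys.mean(),1))
print(state()['time_s'])
E
```

```text
1.7 [0.6, 0.07, 0.28] [-0.66  0.28  0.6   1.4  -0.15  1.51  0.06]
1.7 [0.5, -0.31, 0.25] [-0.27  0.31  0.95  1.51 -0.25  1.45  0.81]
1.7 [0.5, -0.31, 0.06] [-0.2   0.48  0.87  1.75 -0.41  1.1   0.93]
1.7 [0.62, 0.05, 0.07] [-0.58  0.46  0.56  1.64 -0.26  1.12  0.17]
1.7 [0.5, 0.07, 0.07] [-0.72  0.19  0.54  1.95 -0.11  1.04 -0.  ]
-1.44 [0.6, 0.07, 0.28] None
-1.44 [0.5, -0.31, 0.25] [-0.4   0.39  1.17  1.52 -0.36  1.47 -2.24]
-1.44 [0.5, -0.31, 0.06] [-0.38  0.64  1.16  1.76 -0.64  1.18 -2.04]
-1.44 [0.62, 0.05, 0.07] [-1.01  0.84  1.31  1.66 -0.84  1.32 -2.56]
-1.44 [0.5, 0.07, 0.07] [ 0.89  0.57 -1.38  1.87  0.6   1.22  2.59]
4.2583
  jig 0.67 [218.5, 0.0, 219.4, 279.7] 330.3 135.4
  fence 0.84 [367.5, 0.0, 45.1, 288.4] 387.6 138.2
  cam 0.57 [215.6, 121.7, 119.0, 104.8] 284.8 167.7
  lever_knob 0.94 [215.4, 121.0, 115.5, 103.6] 284.5 168.0
5.7417
0.82 [193.8, 94.3, 111.9, 72.9] 248.9 131.1
0.8 [240.6, 337.2, 89.0, 74.0] 283.5 371.2
0.63 [156.1, 229.5, 97.5, 52.1] 203.1 254.1
0.57 [294.5, 212.4, 47.4, 93.5] 317.3 257.7
5.8417
```

View pics/w1.png

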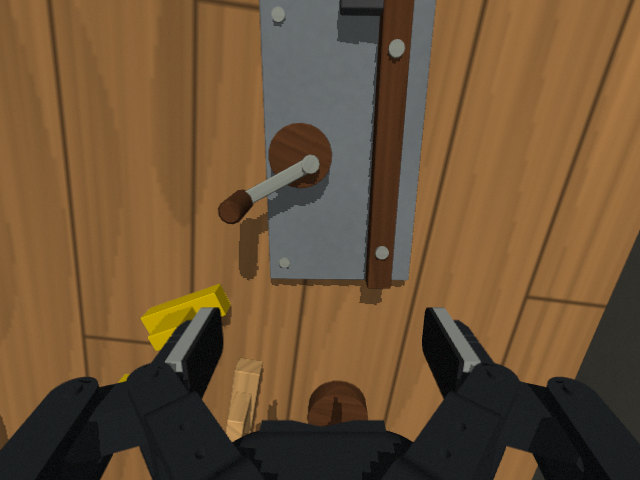

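View pics/w2.png

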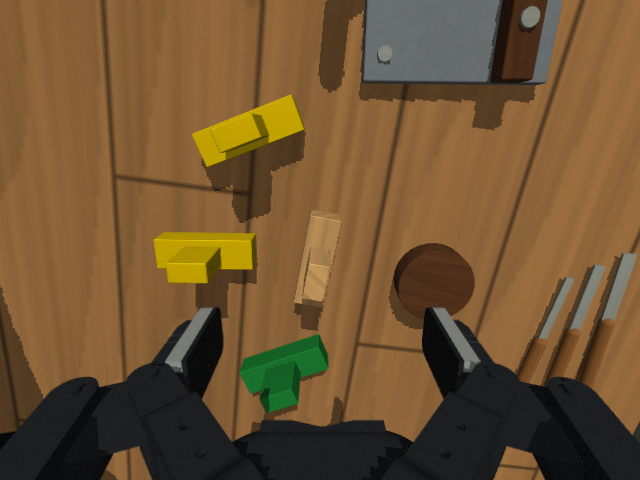

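The first wrist view shows the board's near corners at (271,278) and (408,280), the fence face at about x=372 and the knob at (235,207). The second shows the gauge block at (296–340, 211–306), clear of its neighbours. I'll enlarge both to get precise edges.

```bash
python3 - <<'E'
import cv2,numpy as np
a=cv2.imread("pics/w1.png")[0:290,210:440];b=cv2.imread("pics/w2.png")[200:315,280:350]
o=np.zeros((580,780,3),np.uint8)
o[:,:460]=cv2.resize(a,None,fx=2,fy=2,interpolation=cv2.INTER_CUBIC)
bb=cv2.resize(b,None,fx=4.4,fy=4.4,interpolation=cv2.INTER_CUBIC);o[:bb.shape[0],470:470+bb.shape[1]]=bb
cv2.imwrite("pics/z.png",o)
E
```

```text
(no output)
```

View pics/z.png

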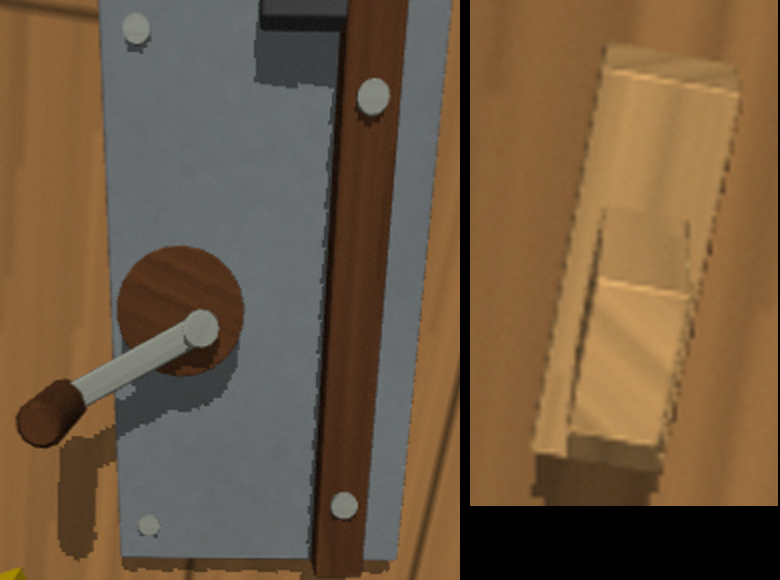

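```bash
cat >> h.py <<'E'
def tf(q,X):
    X=np.array(X,float);c,s=np.cos(q[2]),np.sin(q[2])
    return np.c_[q[0]+c*X[:,0]-s*X[:,1],q[1]+s*X[:,0]+c*X[:,1],X[:,2]]
E
python3 - <<'E'
from h import *
from scipy.optimize import least_squares
p2=np.load("w2.npy",allow_pickle=True).item();p1=np.load("w1.npy",allow_pickle=True).item()
G=np.array([[-18,55,30],[18,55,30],[-18,-55,30],[-18,55,0],[18,55,0],[-11,20,82],[11,20,82],[-11,-20,82],[11,-20,82]])/1e3
I=[[311.1,215.9],[340.9,220.9],[294.3,303],[311.8,210.2],[341.4,214.8],[308.9,263.2],[330,267.5],[302.3,298.9],[323.2,300.7]]
r=least_squares(lambda q:(px(p2,tf(q,G))-I).ravel(),[.5,-.3,0],x_scale=[.01,.01,.1])
print('gauge',r.x,np.abs(r.fun).max(),r.fun.round(1))
def wl(uv,z):return pt(p1,uv,z)
def f(q):
    def loc(uv,z):
        X=wl(uv,z)[:,:2]-q[:2];c,s=np.cos(q[2]),np.sin(q[2]);return np.c_[X@[c,s],X@[-s,c]]*1e3
    D=q[3];t=q[4];e=[]
    e+=list(loc([[271,278],[259.5,0]],.016)[:,0]+55)
    e+=list(loc([[271,278],[407.5,280]],.016)[:,1]+155)
    e+=list(loc([[407.5,280],[436,0]],.016)[:,0]-130)
    e+=list(loc([[368,287.5],[383.5,0]],.042)[:,0]-D)
    e+=list(loc([[391,288.5],[414,0]],.042)[:,0]-D-30)
    e+=list(loc([[343,6.5],[380,7]],.040)[:,1]-150)
    b=np.radians(175)-t;e+=list((loc([[300.5,155.5]],.040)-[14*np.cos(b),14*np.sin(b)]).ravel())
    b=np.radians(235)-t;e+=list((loc([[231.5,211]],.102)-[90*np.cos(b),90*np.sin(b)]).ravel())
    return np.array(e)
r=least_squares(f,[.58,.04,.13,72,0],x_scale=[.01,.01,.1,1,.1],loss='soft_l1')
print('jig',r.x,f(r.x).round(1));np.save('jig.npy',r.x)
print(state()['time_s'])
E
```

```text
gauge [ 0.50433751 -0.31908993 -0.05543935] 2.023712972636872 [-1.  -0.8  1.4  0.2 -0.5  0.3 -0.9 -1.4 -0.5 -0.4  0.2  0.2  1.  -0.3
 -0.1  0.2  0.2  2. ]
jig [5.62360169e-01 3.97883334e-02 1.22235313e-01 7.06733539e+01
 4.60263889e-01] [ 0.6  0.6  0.6 -0.6 -2.7 -1.1  0.8 -0.1 -0.2 -0.4  0.  -0.1 -0.1 -0.5
  1.4  0.6]
5.8417
```

```bash
cat >> h.py <<'E'
J=np.load('jig.npy')
def jw(x,y,z): return tf(J[:3],[[x/1e3,y/1e3,z]])[0]
def rep(m=''):
    s=state();print(m,round(s['time_s'],2),np.round(s['ee_pos'],4),'F',np.round(s['contact_force'],1),'w',round(s['gripper_width'],4),'g',round(s['grip_force'],1))
E
python3 - <<'E'
from h import *
g=[.5043,-.3191];o=[np.pi,0,1.515]
gripper_to(.06)
goto([*g,.12],o);move_linear([*g,.044],.12);rep('at')
gripper_to(.0);rep('grip')
move_linear([*g,.15],.2);rep('lift')
op=[np.pi,0,J[2]+np.pi/2]
x=J[3]-18-3
goto(jw(x,12,.15),op);rep('over')
cv2.imwrite("pics/w3.png",get_image("wrist"));np.save("w3.npy",camera_params("wrist"),allow_pickle=True)
E
```

```text
at 7.56 [ 0.5049 -0.3193  0.0449] F [ 0.6 -0.1  0.6] w 0.0602 g 0.0
grip 8.16 [ 0.5043 -0.3191  0.044 ] F [ 0.5  0.2 -0.4] w 0.0 g 0.0
lift 8.84 [ 0.504  -0.3186  0.149 ] F [ 0.3  0.4 -0.8] w -0.0 g 0.0
over 10.3 [0.6102 0.0557 0.1501] F [ 0.  -0.1  0.6] w -0.0004 g 0.0
```

View pics/w3.png

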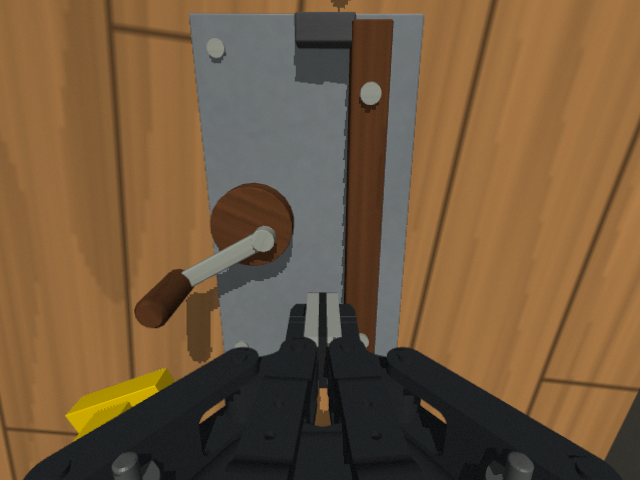

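The fingers closed to 0 on nothing, so the grasp missed. I'll find where the block is now.

```bash
python3 - <<'E'
from h import *
p2=np.load("w2.npy",allow_pickle=True).item();p3=np.load("w3.npy",allow_pickle=True).item()
print(px(p2,[.5043,-.3191,.041]),px(p3,state()['ee_pos']))
o=np.zeros((560,800,3),np.uint8)
for i,c in enumerate(("scene","side")):
    im=get_image(c);p=camera_params(c)
    u=px(p,[.5043,-.3191,.041])[0];print(c,u)
    v=px(p,[.5043,-.3191,.082])[0];print(v)
    for d in cut_out(c,"gauge_center"):print(d['p'],d['extent'])
    x,y=int(u[0])-50,int(u[1])-60
    k=im[y:y+140,x:x+100].copy();o[:,400*i:400*i+400]=cv2.resize(k,None,fx=4,fy=4)
    cv2.circle(o,(400*i+int((u[0]-x)*4),int((u[1]-y)*4)),3,(255,0,255),-1);cv2.circle(o,(400*i+int((v[0]-x)*4),int((v[1]-y)*4)),3,(255,0,0),-1)
cv2.imwrite("pics/s1.png",o)
E
```

```text
[[316.90716653 267.54030823]] [[322.28954661 275.8730984 ]]
scene [282.48868808 184.53146943]
[281.71365692 174.57941948]
0.71 [254.7, 141.8, 24.9, 35.6]
0.68 [268.6, 169.9, 31.2, 34.8]
side [340.37630178 334.70686971]
[340.78118074 321.64922319]
0.92 [267.5, 287.0, 45.4, 42.5]
0.82 [326.5, 371.8, 50.1, 53.2]
0.6 [261.2, 331.8, 50.6, 42.4]
0.58 [329.6, 317.5, 26.3, 50.1]
0.45 [284.6, 199.0, 107.8, 91.4]
```

View pics/s1.png

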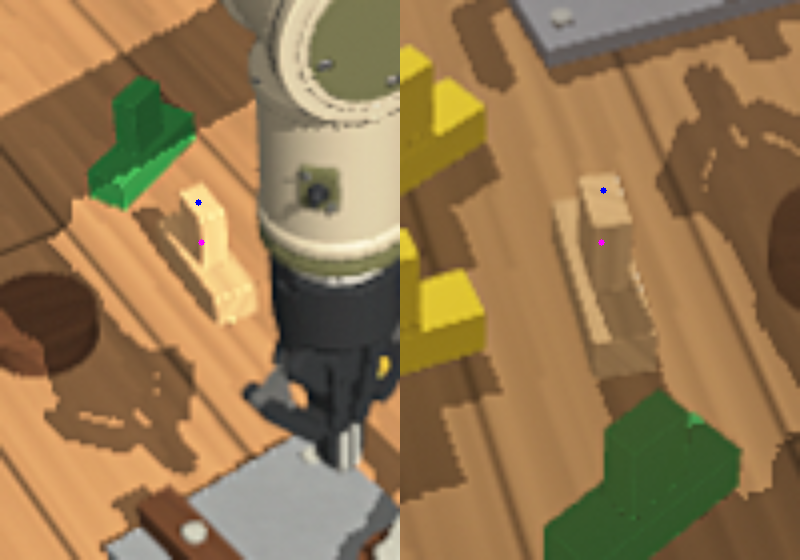

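The block hasn't moved and the pose estimate agrees with all the views, with the marks on the fin. In the wrist picture the fingertips look about 40 mm nearer the camera than the stated TCP. I'll check that in the fixed cameras before moving.

```bash
python3 - <<'E'
from h import *
e=np.array(state()['ee_pos'])
o=np.zeros((560,800,3),np.uint8)
for i,c in enumerate(("scene","side")):
    im=get_image(c);p=camera_params(c)
    u=px(p,e)[0];x,y=int(u[0])-50,int(u[1])-80
    k=im[y:y+140,x:x+100].copy();o[:,400*i:400*i+400]=cv2.resize(k,None,fx=4,fy=4,interpolation=cv2.INTER_CUBIC)
    for dz,col in((0,(255,0,255)),(.02,(255,255,0)),(.04,(0,255,0))):
        v=px(p,e+[0,0,dz])[0];print(c,dz,(v-[x,y])*4);q=(v-[x,y])*4;cv2.circle(o,(400*i+int(q[0]),int(q[1])),3,col,-1)
cv2.imwrite("pics/s2.png",o)
E
```

```text
scene 0 [200.5321451  322.12273596]
scene 0.02 [200.24439771 300.72875027]
scene 0.04 [199.95082229 278.80278366]
side 0 [201.33479145 321.80366429]
side 0.02 [201.9835258  296.31444799]
side 0.04 [202.64310588 270.43245568]
```

View pics/s2.png

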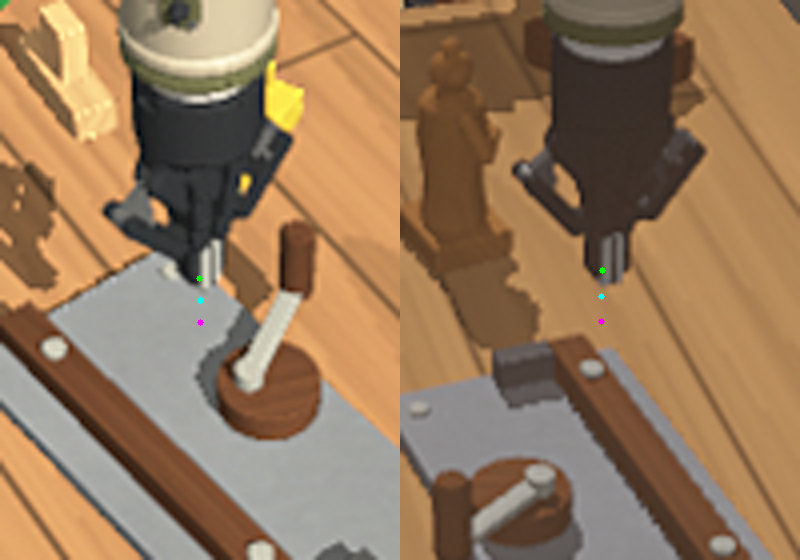

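In both views the finger ends sit about 30 mm above where the stated TCP projects. I'll measure the offset directly by touching a free patch of the board with the closed fingers.

```bash
python3 - <<'E'
from h import *
op=[np.pi,0,J[2]+np.pi/2]
goto(jw(10,-110,.06),op);rep()
f0=np.array(state()['contact_force'])
move_linear(jw(10,-110,.02),.1);rep()
z=.02
while z>-.04:
    z-=.0015;move_linear(jw(10,-110,z),.03)
    f=state()['contact_force']-f0
    if f[2]>4:break
rep('touch');print(z)
move_linear(jw(10,-110,.06),.15);rep()
E
```

```text
11.32 [ 0.5859 -0.0681  0.0601] F [0.2 0.2 0.3] w 0.0 g 0.0
 11.88 [ 0.5858 -0.0681  0.02  ] F [0.5 1.2 0. ] w -0.0001 g 0.0
touch 19.12 [ 0.5859 -0.0682 -0.0231] F [-1.5  0.7  4.9] w -0.0001 g 2.6
-0.023500000000000004
 19.83 [ 0.5852 -0.0678  0.0593] F [-0.2 -0.9 -0. ] w -0.0 g 0.0
```

The closed fingertips touch the board (z=0.016) at a nominal z of -0.023, so the real fingers end 39 mm short of the stated TCP. I'll subtract that from every height.

```bash
cat >> h.py <<'E'
dz=.039
E
python3 - <<'E'
from h import *
g=[.5043,-.3191];o=[np.pi,0,1.515]
goto([*g,.105-dz+.0],o) if False else goto([*g,.10],o)
gripper_to(.06)
move_linear([*g,.044-dz],.15);rep('at')
gripper_to(.0);rep('grip')
if state()['gripper_width']>.015:
    move_linear([*g,.14-dz],.2);rep('lift')
    op=[np.pi,0,J[2]+np.pi/2]
    x=J[3]-18-3
    goto(jw(x,12,.16-dz),op);rep('over')
    move_linear(jw(x,12,.068-dz),.15);rep('low')
    cv2.imwrite("pics/w4.png",get_image("wrist"));cv2.imwrite("pics/s4.png",get_image("side"))
E
```

```text
at 22.26 [ 0.5047 -0.3196  0.0058] F [ 0.2 -0.1  0.6] w 0.0601 g 0.0
grip 22.68 [ 0.5047 -0.3192  0.0056] F [-1.1  1.4  5.2] w 0.0215 g 61.7
lift 23.32 [ 0.5039 -0.3184  0.0998] F [ 0.2 -0.5 -1.8] w 0.0212 g 60.9
over 24.77 [0.6101 0.0557 0.121 ] F [-0.4 -1.1 -1.4] w 0.0213 g 60.9
low 25.54 [0.6108 0.0573 0.0299] F [ 0.1  0.3 -0.1] w 0.0213 g 60.9
```

View pics/w4.png

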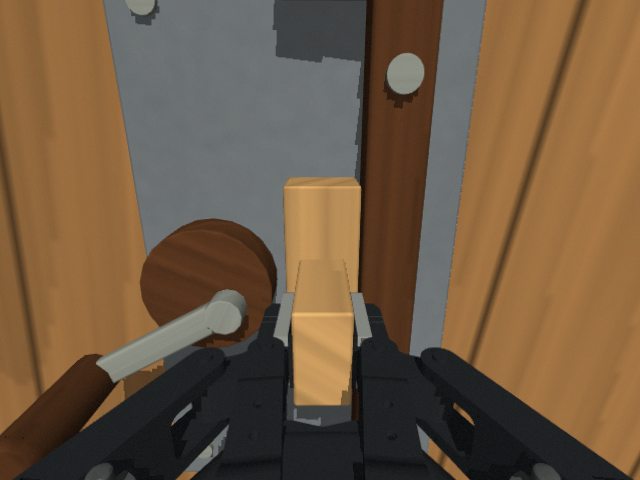

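The block hangs level between disc and fence with clearance on both sides. I'll set it down, release, and check which knob grasp is reachable.

```bash
python3 - <<'E'
from h import *
x=J[3]-18-3;f0=np.array(state()['contact_force']);z=.0225
move_linear(jw(x,12,z),.08)
while (state()['contact_force']-f0)[2]<3 and z>.014:
    z-=.001;move_linear(jw(x,12,z),.03)
rep('down');print(z)
gripper_to(.045);rep('rel')
move_linear(jw(x,12,.125-dz),.2);rep('up')
for off in(0,np.pi,-np.pi,-2*np.pi):
  r=[]
  for t in(.46,.8,1.1,1.4,1.6):
    b=np.radians(235)-t
    for zz in(.062-dz,.125-dz):
        q=inverse_kinematics(jw(90*np.cos(b),90*np.sin(b),zz),[np.pi,0,J[2]+b+off]);r.append(None if q is None else np.round(q,2).tolist())
  print(off,*r[::2],sep='\n  ')
E
```

```text
down 26.39 [0.6104 0.0578 0.0216] F [-5.3  1.3 10.4] w 0.0214 g 62.6
0.020499999999999997
rel 26.74 [0.6102 0.0577 0.0204] F [ 0.1 -0.4 -0.1] w 0.0451 g 0.0
up 27.22 [0.6104 0.0579 0.0865] F [-0.5 -0.3 -0.3] w 0.0451 g 0.0
0
  [-0.65, 0.24, 0.65, 2.03, -0.18, 0.93, 2.28]
  [-0.79, 0.21, 0.72, 2.06, -0.18, 0.93, 1.89]
  [-0.9, 0.22, 0.79, 2.07, -0.2, 0.93, 1.55]
  [-1.0, 0.25, 0.85, 2.05, -0.24, 0.93, 1.23]
  [-1.05, 0.29, 0.89, 2.03, -0.28, 0.94, 1.04]
3.141592653589793
  [-1.13, 0.52, 1.29, 2.04, -0.59, 1.03, -0.49]
  [-1.15, 0.37, 1.18, 2.07, -0.42, 0.97, -1.03]
  [-1.21, 0.36, 1.18, 2.08, -0.41, 0.96, -1.39]
  [-1.25, 0.39, 1.18, 2.06, -0.44, 0.97, -1.72]
  [-1.26, 0.43, 1.18, 2.04, -0.48, 0.99, -1.93]
-3.141592653589793
  [-1.13, 0.52, 1.29, 2.04, -0.59, 1.03, -0.49]
  [-1.15, 0.37, 1.18, 2.07, -0.42, 0.97, -1.03]
  [-1.21, 0.36, 1.18, 2.08, -0.41, 0.96, -1.39]
  [-1.25, 0.39, 1.18, 2.06, -0.44, 0.97, -1.72]
  [-1.26, 0.43, 1.18, 2.04, -0.48, 0.99, -1.93]
-6.283185307179586
  [-0.65, 0.24, 0.65, 2.03, -0.18, 0.93, 2.28]
  [-0.79, 0.21, 0.72, 2.06, -0.18, 0.93, 1.89]
  [-0.9, 0.22, 0.79, 2.07, -0.2, 0.93, 1.55]
  [-1.0, 0.25, 0.85, 2.05, -0.24, 0.93, 1.23]
  [-1.05, 0.29, 0.89, 2.03, -0.28, 0.94, 1.04]
```

```bash
python3 - <<'E'
from h import *
def K(t,z):
    b=np.radians(235)-t
    return jw(90*np.cos(b),90*np.sin(b),z),[np.pi,0,J[2]+b]
def turn():
    e=state()['ee_pos'];d=np.array(e[:2])-J[:2];return np.radians(235)-((np.arctan2(d[1],d[0])-J[2])%(2*np.pi)), np.hypot(*d)
def ftan(f):
    b=np.radians(235)-turn()[0]+J[2];return f@np.array([-np.sin(b),np.cos(b),0])  # >0: opposes clockwise
gripper_to(.06)
P,o=K(J[4],.145-dz);goto(P,o)
P,o=K(J[4],.064-dz);move_linear(P,.15);rep('at knob')
gripper_to(0);rep('grip')
if state()['gripper_width']<.018: raise SystemExit
f0=0
n=3
for t in np.linspace(J[4],1.2,n+1)[1:]:
    P,o=K(t,.064-dz);move_linear(P,.1,o);f=np.array(state()['contact_force']);print(round(t,3),turn(),'Ft',round(ftan(f),1),f.round(1))
base=ftan(f)
while t<1.7:
    t+=.025;P,o=K(t,.064-dz);move_linear(P,.03,o);f=np.array(state()['contact_force'])
    print(round(t,3),np.round(turn(),4),'Ft',round(ftan(f),1),f.round(1))
    if ftan(f)>7: break
rep('contact')
cv2.imwrite("pics/w5.png",get_image("wrist"));cv2.imwrite("pics/s5.png",get_image("scene"))
E
```

```text
at knob 29.85 [ 0.4897 -0.0128  0.0255] F [-0.   0.2  0.1] w 0.0599 g 0.0
grip 30.26 [ 0.4899 -0.0125  0.0259] F [-2.5  0.5  7.8] w 0.0248 g 58.5
0.707 (np.float64(0.7057987070027485), np.float64(0.08912827358960829)) Ft 1.6 [ 0.6 -1.5  7.7]
0.953 (np.float64(0.9516124546518276), np.float64(0.08885460468204166)) Ft 2.1 [ 0.7 -2.   5.1]
1.2 (np.float64(1.198648177357311), np.float64(0.08850082437161685)) Ft 2.4 [ 2.3 -2.7  4.5]
1.225 [1.2234 0.0884] Ft 3.3 [ 2.5 -3.7  6.5]
1.25 [1.2483 0.0884] Ft 2.2 [ 2.3 -2.6  5.9]
1.275 [1.2729 0.0884] Ft 1.7 [ 3.2 -2.3  5.1]
1.3 [1.298  0.0883] Ft 1.4 [ 3.2 -2.2  5.7]
1.325 [1.3232 0.0883] Ft 2.8 [ 3.4 -3.7  5.2]
1.35 [1.3477 0.0882] Ft 2.8 [ 3.  -3.8  5.3]
1.375 [1.373  0.0882] Ft 2.4 [ 3.7 -3.6  5.1]
1.4 [1.398  0.0882] Ft 1.8 [ 3.5 -3.1  6.2]
1.425 [1.4231 0.0882] Ft 2.0 [ 4.7 -3.8  4.3]
1.45 [1.447  0.0881] Ft 2.5 [ 4.5 -4.4  4.7]
1.475 [1.462  0.0882] Ft 6.9 [ 1.5 -8.   8.9]
1.5 [1.4748 0.0883] Ft 11.7 [ -2.  -11.8  13.1]
contact 34.46 [0.4808 0.0736 0.0258] F [ -2.  -11.8  13.1] w 0.0246 g 60.3
```

The disc came up to the block at a turn of about 1.455, close to the 1.39 predicted. I'll back off a hair to unload it, release the knob, move over the block and look.

```bash
python3 - <<'E'
from h import *
def K(t,z):
    b=np.radians(235)-t
    return jw(90*np.cos(b),90*np.sin(b),z),[np.pi,0,J[2]+b]
P,o=K(1.44,.064-dz);move_linear(P,.03,o);rep('back')
gripper_to(.055);rep('rel')
P,o=K(1.44,.145-dz);move_linear(P,.2);
goto(jw(53,14,.16-dz),[np.pi,0,J[2]+np.pi/2]);dwell(.1);rep('over')
np.save("w6.npy",camera_params("wrist"),allow_pickle=True);cv2.imwrite("pics/w6.png",get_image("wrist"))
E
```

```text
back 34.89 [0.4796 0.07   0.0259] F [ 3.2 -5.2  6.8] w 0.0247 g 59.7
rel 35.29 [0.4778 0.0716 0.0249] F [-0.3 -0.2  0.1] w 0.0551 g 0.0
over 36.69 [0.6121 0.0601 0.1207] F [ 0.5 -0.8  0.2] w 0.0548 g 0.0
```

View pics/w6.png

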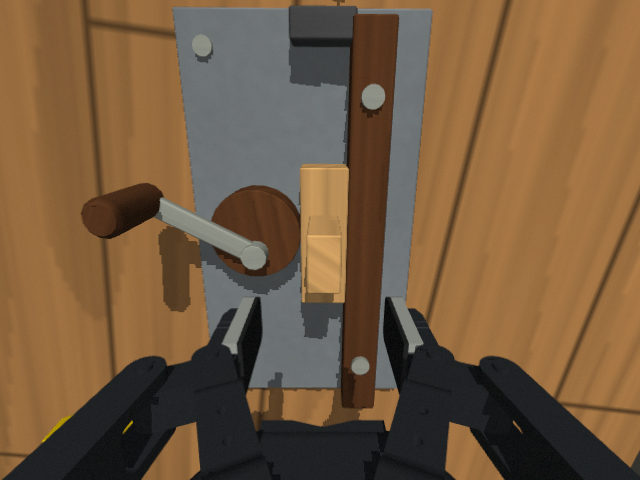

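The block lies flush against the fence with the disc just touching it, and the lever stands at about 150°. Next I'll grip the fin and slide the block to the end stop.

```bash
python3 - <<'E'
from h import *
p=np.load("w6.npy",allow_pickle=True).item()
m=pt(p,[[324,264]],.098)[0][:2]-J[:2];c,s=np.cos(J[2]),np.sin(J[2]);bx,by=1e3*np.array([c*m[0]+s*m[1],-s*m[0]+c*m[1]]);print('block',bx,by)
x=np.clip(bx,52.5,54)+.2;z=.0215
move_linear(jw(x,by,z),.18);rep('at')
gripper_to(0);rep('grip')
if not .018<state()['gripper_width']<.026: raise SystemExit
f0=np.array(state()['contact_force']);u=np.array([-s,c,0]);v=np.array([c,s,0])
y=by
for ys in(by+10,by+40,92):
    y=ys;move_linear(jw(x,y,z),.06);f=np.array(state()['contact_force']);print(round(y,1),'Fy',round(f@u,1),'Fx',round(f@v,1),'Fz',round(f[2],1))
while y<106:
    y+=1.0;move_linear(jw(x,y,z),.03);f=np.array(state()['contact_force']);print(round(y,1),'Fy',round(f@u,1),'Fx',round(f@v,1),'Fz',round(f[2],1))
    if f@u<-7:break
rep('stop')
E
```

```text
block 52.91266391621165 12.029384884630135
at 37.44 [0.6142 0.0581 0.0225] F [1.1 0.1 0.7] w 0.055 g 0.0
grip 37.83 [0.6135 0.0583 0.0226] F [-4.3  0.4  7.8] w 0.0212 g 59.0
22.0 Fy -1.9 Fx -5.2 Fz 7.4
52.0 Fy -3.4 Fx -3.9 Fz 7.1
92 Fy -2.8 Fx -3.1 Fz 7.1
93.0 Fy -4.0 Fx -3.3 Fz 6.6
94.0 Fy -4.9 Fx -2.4 Fz 7.1
95.0 Fy -5.4 Fx -3.8 Fz 6.5
96.0 Fy -5.2 Fx -2.5 Fz 6.9
97.0 Fy -5.5 Fx -2.7 Fz 6.7
98.0 Fy -8.2 Fx -3.3 Fz 7.4
stop 41.12 [0.6038 0.1406 0.0227] F [-2.3 -8.6  7.4] w 0.0215 g 59.2
```

```bash
python3 - <<'E'
from h import *
c,s=np.cos(J[2]),np.sin(J[2]);u=np.array([-s,c,0])
for y in(99,100,101):
    move_linear(jw(53.1,y,.0215),.03);f=np.array(state()['contact_force']);print(y,'Fy',round(f@u,1))
    if f@u<-16:break
rep()
gripper_to(.045);rep('rel')
move_linear(jw(53.1,y,.13-dz),.15)
goto(jw(53,20,.2-dz),[np.pi,0,J[2]+np.pi/2]);dwell(.1);rep('over')
im=get_image("wrist");cv2.imwrite("pics/w7.png",cv2.resize(im[0:330,150:450],None,fx=1.8,fy=1.8,interpolation=cv2.INTER_CUBIC))
E
```

```text
99 Fy -11.1
100 Fy -13.3
101 Fy -16.2
 41.87 [0.6038 0.1407 0.0229] F [ -1.2 -16.5   8.6] w 0.0215 g 59.5
rel 42.22 [0.6027 0.1474 0.0215] F [ 1.3 -0.7  0.7] w 0.0451 g 0.0
over 43.44 [0.6118 0.0673 0.1597] F [-0.   0.4 -0.5] w 0.0449 g 0.0
```

View pics/w7.png

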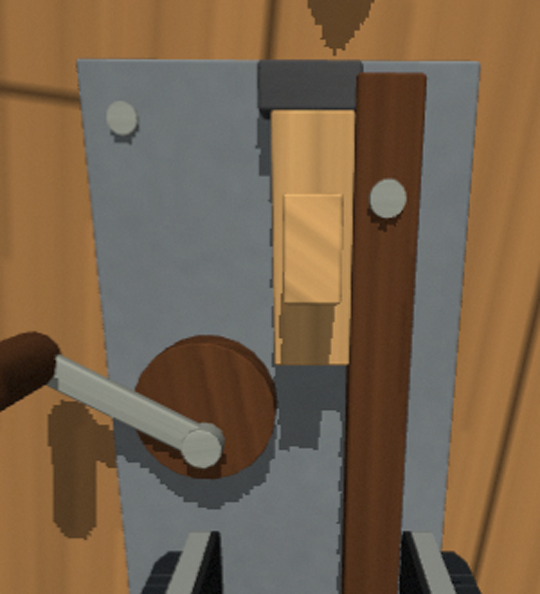

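The block sits against the end stop and flush along the fence. The disc looks the same as when I set it, and the robot is clear of everything.

```bash
python3 -c "
from plant import *
print(hand_in())"
```

```text
the job is handed in; nothing more can be done
None
```

I set the gap on the gauge block, with the disc just touching it, slid the block along the fence to the end stop, and handed the job in at about 43 s; the first grasp missed because the fingers end 39 mm short of the stated TCP.

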